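# Make up the pit kit and the track kit

## Robot

A 6-joint arm with a two-finger parallel gripper is mounted at the origin on the work surface; the furniture and walls round the work are solid. World frame = base frame: x ahead of the robot, y to its left, z up, the work surface at z = 0. Lengths are in m, angles in degrees, forces in N, time in s.
With the tool pointing down it reaches from about 0.3 to 0.75 m from the base axis. Payload 8.5 kg.
Tool frame: the origin (TCP) lies midway between the tips of the shut fingers; the grasp point (between the pads) lies 19 mm behind it; z points along the fingers, y is the line along which they close (so a half turn about z gives the same grasp; the last joint's range is limited). The gripper opens to 85 mm and grips with 20 to 120 N. Pads are 22 mm wide; open, the fingers measure 114 mm over their backs; the gripper's body (76 mm by 85 mm) begins 54 mm behind the grasp point. The pads swing forward as they close: fully open they stand 13 mm farther back than shut.
Start: joints at [-76.794, 21.807, 74.336, -0, 83.858, -12.336], TCP at [0.237, -0.496, 0.231] pointing down, gripper open.
Joint ranges: [-178.18, 178.18], [-50.72, 133.34], [12.68, 142.11], [-81.47, 261.47], [9.98, 163.14], [-165.26, 165.26]. Speed limits (degrees/s): [136.94, 136.94, 180, 180, 180, 180].

## Interface

Orientations are given as a 3x3 rotation matrix whose columns are the frame's x, y, z axes.
In Python, from rig import env, get_image, close_job gives the robot as it stands.
- The arm moves only by the tool step_arm, never from a script. Its argument "targets" is a list of rows, each a list of 2 entries, a list of its own where there are three numbers: the shift along the tool's x, y, z as a fraction of full scale, then the turn, a rotation vector about the tool's x, y, z as a fraction of full scale. In form: [[[x, y, z], [wx, wy, wz]], ...]. A call has 1 to 10 rows; each row is the pose to reach, as a shift and turn from the pose commanded when the call began, along the tool's axes at that moment; what a row does not reach only later rows make up. Full scale, the value 1, is 0.3 m for a shift and 45 degrees for a turn. A row lasts 1/12 s, in which the tool goes at most 41.7 mm and 7.16 degrees, less where a joint would pass 70% of its speed; a pose out of reach is approached as far as the arm can. A call with a number of a shift or a turn outside -1 to 1 is refused whole. A call with a gripper value outside its range is refused whole. "jaw" is the finger opening in mm, from 0 to 85.4, set as the call begins (left out, the last holds). The fingers move at their own pace and stop on an object; "grip_force" is the grip in N (left out, the last holds). Time passes only in rows, so rows that repeat a pose let the fingers close. It gives the time, the measured TCP pose, the force, the opening and the grip force at its end, in the units of the state.
- env.observe(): the state, without advancing time (a new reading comes with each control period).
- get_image(name): name is "scene" or "top" or "wrist"; returns a dict with "img" (384x512x3 uint8, red, green, blue), "z_map" (384x512 float32, m along the optical axis (not along the pixel's ray), 0 where there is no reading), "intrinsics" (3x3 intrinsics, pixels), "rvec" (rotation vector, rad) and "tvec" (3), from world to camera coordinates, as OpenCV has them. Camera axes: x right, y down, z forward; pixel columns grow to the right and rows downward; lengths in m; the calibration is good to about 2 mm. A picture is of the moment at which its call begins.
- close_job(): hands the job in; it is judged then, once.
The state is a dict: "time_s": time; "q": joint angles; "qvel": joint speeds; "joint_efforts": joint torques, N m; "position": TCP position; "tool_rot": TCP orientation; "ft_force": force on the tool from outside, world axes, zero at the start; "wrist_torque": the same for the moment, N m; "grip_width": finger opening in m; "gripper_force": force on a finger pad.
Only numpy, scipy, OpenCV 4.12 (cv2) and the standard library are available. Lean on these libraries where they do the work, as an engineer would, in place of code of your own. Each camera call takes 0.05 s, during which the arm holds its last target. There are 200 camera calls.

## Task

Make up two race kits from the loose stock on the table. Pit kit, on the plywood board with the card rack: stand the three-tyre stack in the square pocket and push the loose timing card, upright, fully home into the rack's empty middle slot between the two cards already there. Track kit, on the board with the long pocket: stand the two-tyre stack in the square pocket and the striped guard block in the long pocket, each upright and flat on the pocket's floor, and leave everything released and at rest.

Things in the scene. Friction and masses are not known exactly. Their poses are not given: they have to be found in the camera images.
- pit_board: Fixed plywood board 146 (x) x 142 (y) x 12 mm; origin centre of underside. Grey-lined square pocket 62 mm wide at x -37, y 0, floor z 5. Black rack at x 41, y 0, 59 x 68 mm: slots at x 24, 41, 58, each 9 (x) x 60 (y), floor z 16, ribs 8 thick with rounded tops at z 40 (lead-in), end cheeks to z 32. Outer slots hold fixed cards like timing_card, tops z 78; the middle one is empty.
- track_board: Fixed plywood board 146 (x) x 142 (y) x 12 mm; origin centre of underside, z up. Grey-lined square pocket 62 x 62 mm centred at x -37, y 0; grey-lined long pocket 44 (x) x 124 (y) mm centred at x +43, y 0. Both pocket floors at z 5 mm, 7 mm below the board's top. No rack.
- card_stand: Black single-slot stand, 25 (x) x 68 (y) x 28 mm, fixed to the table, in which the timing card stands at the start. Slot 9 mm wide (x), 60 mm long (y), floor at z = 4 mm, end cheeks to z = 20 mm. Origin: centre of its underside, z up.
- timing_card: Loose timing card: green circuit card in a grey frame, 6 mm thick (x), 50 mm wide (y), 62 mm high (z), 40 g; rigid. It starts upright in card_stand, standing 38 mm proud of its ribs. Best held across its 50 mm width by the two upright edges, near the top. Either face may point either way. Origin: centre of its lower edge.
- three_tyre_stack: Stack of three glued model tyres (red, white, red), one rigid piece, 37 mm across, 36 mm high, standing on the table. Origin: centre of its underside, z up; round, so its yaw does not matter.
- two_tyre_stack: Stack of two glued model tyres (white on red), one rigid piece, 37 mm across, 24 mm high, standing on the table. Origin: centre of its underside, z up; round.
- guard_block: Striped red and white guard block, 16 (x) x 100 (y) x 24 mm high, standing on its long narrow face. Grasp across the 16 mm. Origin: centre of its underside, z up.
Mind the look-alikes: they are no part of the job. There is more than one size of the three_tyre_stack; the job needs the middle-sized.

How it is judged:
By the outcome, as a careful person would: the job done as asked, in the order asked, and still so for the second after the job is handed in, with the robot touching nothing.
It also fails if it takes over 96 s, if anything falls off the work surface, if the arm or the gripper's body presses on something with over 40 N, if the wrist force passes 120 N, or if a joint passes its speed limit or range.

## Working session

There is one attempt and no reset: what is moved stays moved. The work goes in short steps, Python scripts to look and compute and a tool call to move; the robot and the scene stay as the last step left them, time stands still between calls to the robot, and variables do not carry over. Pictures are saved under pics/ and viewed, at most 15 in all, crops included, and the job is handed in when it is done.

Besides the shell and the picture viewer there is one more tool, called after "Request:" by a JSON object that holds its "fn" and its "kwargs". step_arm: Moves the arm, as the interface text tells. Its arguments: {"type":"object","properties":{"targets":{"type":"array","items":{"type":"array"}},"jaw":{"type":"number"},"grip_force":{"type":"number"}},"required":["targets"]}

```bash
mkdir -p pics; ls; cat > h.py <<'E'
import numpy as np, cv2
from rig import env, get_image, close_job
def snap(n,f=None):
    d=get_image(n)
    if f: cv2.imwrite('pics/'+f+'.png',d['img'][:,:,::-1]); np.savez('pics/'+f+'.npz',**d)
    return d
def cloud(d):
    z=d['z_map'];K=d['intrinsics'];v,u=np.mgrid[:z.shape[0],:z.shape[1]]
    P=np.stack([(u-K[0,2])/K[0,0]*z,(v-K[1,2])/K[1,1]*z,z],-1)
    R=cv2.Rodrigues(np.array(d['rvec'],float))[0];W=(P-np.ravel(d['tvec']))@R
    W[z==0]=np.nan
    return W
E
python3 - <<'E'
from h import *
for n in('top','scene','wrist'):
    d=snap(n,n+'0');R=cv2.Rodrigues(np.array(d['rvec'],float))[0];print(n,d['intrinsics'][0],-R.T@np.ravel(d['tvec']),R.round(2).tolist())
s=env.observe();print({k:np.round(v,3).tolist() for k,v in s.items()})
E
```

```text
pics
top [390.06053843   0.         257.5853943 ] [ 0.34045515 -0.05276403  1.13024474] [[-0.01, -1.0, -0.0], [-0.98, 0.01, -0.18], [0.18, 0.0, -0.98]]
scene [458.11827277   0.         247.72275094] [-0.00692001 -0.78750424  1.03757387] [[0.81, -0.58, 0.01], [-0.42, -0.59, -0.69], [0.4, 0.56, -0.73]]
wrist [344.72275368   0.         255.95185247] [ 0.2971363  -0.46723724  0.37324517] [[0.43, -0.9, -0.0], [-0.87, -0.42, 0.26], [-0.23, -0.11, -0.97]]
{'time_s': 0.15, 'q': [-76.794, 21.832, 74.37, -0.001, 83.858, -12.337], 'qvel': [-0.016, -0.076, -0.295, -0.012, -0.117, -0.099], 'joint_efforts': [0.002, -44.863, -23.135, -0.0, 0.004, -0.0], 'position': [0.237, -0.496, 0.231], 'tool_rot': [[0.902, 0.431, -0.0], [0.431, -0.902, 0.001], [0.0, -0.001, -1.0]], 'ft_force': [-0.277, -0.179, -0.138], 'wrist_torque': [-0.041, 0.002, 0.041], 'gripper_force': 0.0, 'grip_width': 0.086}
```

View pics/top0.png

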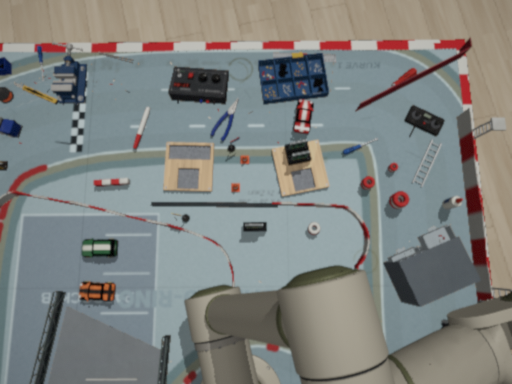

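View pics/scene0.png

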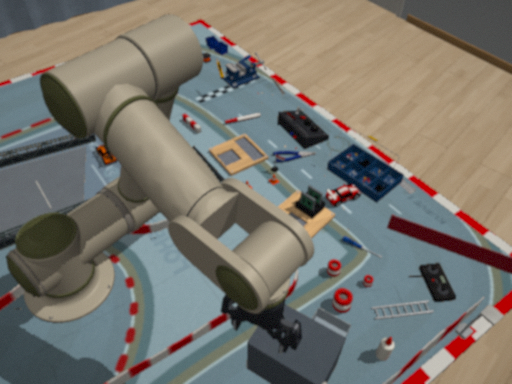

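The top view shows the pit board at (300,167), the track board at (188,167), the card stand at (255,227), the white-topped tyres at (314,229), red stacks at (368,183), (392,168) and (400,200), and the guard block at (112,182). Next I measure them.

```bash
cat >> h.py <<'E'
def load(f): return dict(np.load('pics/'+f+'.npz'))
def plane(d,z0):
    K=d['intrinsics'];R=cv2.Rodrigues(np.array(d['rvec'],float))[0];C=-R.T@np.ravel(d['tvec'])
    def f(u,v):
        r=R.T@np.linalg.solve(K,[u,v,1]);return C+r*(z0-C[2])/r[2]
    return f
E
python3 - <<'E'
from h import *
for f in('top0','scene0'):
    d=load(f);W=cloud(d)
    m=(W[...,2]>.003)&(W[...,2]<.12)&(W[...,0]>.2)&(W[...,0]<.8)&(W[...,1]<.5)&(W[...,1]>-.6)
    n,l,st,_=cv2.connectedComponentsWithStats(m.astype(np.uint8))
    print(f)
    for i in range(1,n):
        if st[i,4]<25: continue
        p=W[l==i];top=np.percentile(p[:,2],95);q=p[p[:,2]>top-.006]
        c,s,a=cv2.minAreaRect((q[:,:2]*1000).astype(np.float32))
        print(st[i].tolist(),'top',round(top,4),'c',np.round(c,1),'s',np.round(s,1),round(a,1),'rgb',d['img'][l==i].mean(0).round())
t=load('top0')['img'][120:260,90:430,::-1]
cv2.imwrite('pics/tc.png',cv2.resize(t,(800,330),interpolation=cv2.INTER_CUBIC))
E
```

```text
top0
[292, 110, 20, 25, 386] top 0.0408 c [ 768.  -182.9] s [41.7 64.6] 88.0 rgb [128.  92.  90.]
[404, 111, 38, 27, 671] top 0.0335 c [ 767.6 -547.8] s [80.4 23.8] 60.0 rgb [48. 49. 48.]
[132, 114, 17, 35, 189] top 0.0179 c [747.2 303. ] s [ 14.  109.9] 73.6 rgb [157. 126. 123.]
[209, 114, 19, 23, 118] top 0.0148 c [767.9  68.2] s [14.9 83.5] 56.3 rgb [ 60.  73. 109.]
[220, 114, 15, 27, 126] top 0.0139 c [757.9  39.6] s [16.  88.1] 69.8 rgb [ 58.  73. 111.]
[224, 137, 15, 16, 74] top 0.0631 c [700.2  16.7] s [ 2.9 28.5] 26.6 rgb [74. 74. 74.]
[423, 138, 12, 23, 43] top 0.0087 c [ 682.8 -565.1] s [16.3 76.2] 61.2 rgb [147. 153. 153.]
[163, 140, 52, 54, 2198] top 0.0147 c [637.4 154.3] s [142.9 147.2] 88.2 rgb [157. 145. 128.]
[272, 140, 58, 58, 2312] top 0.0592 c [ 670.7 -167.7] s [40.6 49.8] 11.0 rgb [142. 130. 111.]
[342, 144, 21, 11, 100] top 0.0155 c [ 687.  -333.4] s [13.7 60.4] 22.6 rgb [ 59.  81. 113.]
[428, 145, 13, 26, 48] top 0.0085 c [ 660.3 -574.3] s [11.9 87.1] 62.2 rgb [149. 154. 153.]
[240, 156, 11, 8, 57] top 0.0253 c [656.9 -12.4] s [8.7 4. ] 89.2 rgb [140.  81.  63.
[... 3122 characters left out ...]
626.5 -448.8] s [22.7 22.5] 83.1 rgb [124.  69.  70.]
[331, 286, 23, 29, 432] top 0.0499 c [ 527.9 -454.5] s [43.3 43.4] 57.8 rgb [129.  53.  53.]
[371, 299, 62, 22, 354] top 0.0088 c [ 645.7 -553.1] s [ 45.7 155.1] 62.5 rgb [131. 139. 142.]
[313, 310, 37, 28, 384] top 0.1181 c [ 427.1 -507.5] s [17.8 78.4] 30.0 rgb [101. 109. 114.]
[198, 313, 32, 22, 275] top 0.0356 c [ 236.2 -318.9] s [ 7.3 70.6] 88.7 rgb [119.  71.  71.]
[373, 337, 16, 19, 94] top 0.0694 c [ 515.7 -598.6] s [8.3 3.1] 34.3 rgb [107. 109. 107.]
[245, 346, 63, 38, 1034] top 0.1169 c [ 268.4 -514.5] s [  3.4 140.4] 22.0 rgb [39. 43. 47.]
[325, 346, 18, 37, 113] top 0.1118 c [ 367.7 -578.9] s [82.3  0.2] 22.1 rgb [66. 75. 80.]
```

View pics/tc.png

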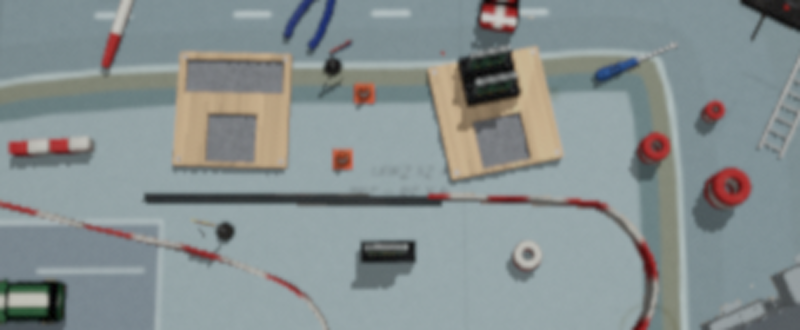

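The middle-sized red stack (three_tyre_stack) measures about (0.579, -0.369). The two-tyre stack is at (0.450, -0.208), the card at (0.455, -0.038) and the guard block at (0.589, 0.378). Heights read about 2.5 mm high in both views. I'll write a move calculator next.

```bash
cat >> h.py <<'E'
from scipy.spatial.transform import Rotation as Rot
def goal(x,y,z,yaw,wp=None):
    """row for a tool-down pose at world x,y,z (mm), tool x axis at yaw"""
    s=env.observe();R=np.array(s['tool_rot']);p=np.array(s['position'])*1000
    c,n=np.cos(np.radians(yaw)),np.sin(np.radians(yaw));G=np.array([[c,n,0],[n,-c,0],[0,0,-1]])
    w=np.degrees(Rot.from_matrix(R.T@G).as_rotvec())/45;t=R.T@(np.array([x,y,z])-p)/300
    print('row',t.round(4).tolist(),w.round(4).tolist(),'from',p.round(1),'t',round(s['time_s'],2))
E
python3 -c "
from h import *
goal(420,-430,231,0);goal(560,-369,170,0)"
```

```text
row [0.645, 0.0643, -0.0003] [-0.0013, 0.0, 0.5676] from [ 237.1 -496.   230.9] t 0.15
row [1.1537, 0.0822, 0.2031] [-0.0013, 0.0, 0.5676] from [ 237.1 -496.   230.9] t 0.15
```

Request:
{"fn": "step_arm", "kwargs": {"targets": [[[0.97,0.08,0],[0,0,0.5676]],[[0.97,0.08,0],[0,0,0.5676]],[[0.97,0.08,0],[0,0,0.5676]],[[0.97,0.08,0],[0,0,0.5676]],[[0.97,0.08,0],[0,0,0.5676]],[[0.97,0.08,0],[0,0,0.5676]],[[0.97,0.08,0.2],[0,0,0.5676]],[[0.97,0.08,0.2],[0,0,0.5676]],[[0.97,0.08,0.2],[0,0,0.5676]],[[0.97,0.08,0.2],[0,0,0.5676]]], "jaw": 60}}

```text
time_s: 0.98
position: [0.5104, -0.3912, 0.1693]
tool_rot: [[1.0, 0.002, -0.003], [0.002, -1.0, 0.003], [-0.003, -0.003, -1.0]]
ft_force: [0.9, -0.1, 0.4]
grip_width: 0.0598
gripper_force: 0.0
```

```bash
cat >> h.py <<'E'
def blobs(d,lo,hi,amin=150,ref=None):
    W=cloud(d);m=(W[...,2]>lo)&(W[...,2]<hi)
    n,l,st,_=cv2.connectedComponentsWithStats(m.astype(np.uint8))
    for i in range(1,n):
        if st[i,4]<amin: continue
        p=W[l==i];top=np.percentile(p[:,2],90);q=p[p[:,2]>top-.004]
        (c,s,a)=cv2.minAreaRect((q[:,:2]*1000).astype(np.float32));cc=cv2.minEnclosingCircle((q[:,:2]*1000).astype(np.float32))
        print(st[i].tolist(),'top',round(top*1000,1),'c',np.round(c,1),'s',np.round(s,1),round(a,1),'circ',np.round(cc[0],1),round(cc[1],1),d['img'][l==i].mean(0).round())
    print('table z',np.nanmedian(W[...,2])*1000)
E
python3 -c "
from h import *
d=snap('wrist','w1');blobs(d,.012,.1);goal(579,-369,120,0)"
```

```text
[44, 0, 39, 48, 353] top 13.0 c [ 631.9 -235.3] s [32.  25.2] 31.6 circ [ 630.2 -234.2] 17.6 [208. 170. 127.]
[315, 3, 34, 38, 895] top 25.8 c [ 631.3 -448. ] s [24.2 24. ] 51.0 circ [ 631.5 -448.3] 12.5 [141.  44.  43.]
[207, 61, 48, 47, 1523] top 36.5 c [ 583.5 -369.6] s [34.6 34.2] 44.2 circ [ 583.4 -369.5] 17.5 [151.  46.  45.]
[79, 66, 17, 30, 151] top 13.1 c [ 586.1 -249.8] s [22.  11.7] 17.8 circ [ 586.5 -251.2] 11.5 [202. 173. 140.]
[305, 120, 63, 62, 2758] top 48.0 c [ 531.8 -454.2] s [45.3 45.4] 45.5 circ [ 531.7 -454.1] 23.1 [141.  34.  33.]
[482, 141, 30, 42, 974] top 43.6 c [ 519.6 -591.5] s [25.3  7.6] 11.0 circ [ 520.3 -595. ] 12.6 [55. 60. 68.]
[0, 153, 227, 192, 4551] top 34.4 c [ 465.1 -288.7] s [232.3 101.4] 39.6 circ [ 441.9 -260.6] 116.5 [129.  83.  81.]
[38, 213, 43, 39, 1161] top 24.1 c [ 453.8 -210.8] s [34.6 33.5] 32.2 circ [ 453.4 -210.3] 17.7 [172. 167. 160.]
[395, 265, 53, 25, 641] top 35.1 c [ 412.7 -545. ] s [ 3.7 33.7] 19.0 circ [ 413.5 -544.7] 16.8 [83. 87. 88.]
[269, 299, 72, 46, 1919] top 64.0 c [ 388.9 -442.1] s [11.8 34.9] 20.1 circ [ 389.1 -442.2] 17.8 [ 99. 103. 104.]
[467, 340, 15, 24, 155] top 93.2 c [ 388.9 -556.1] s [24.4  6.5] 44.9 circ [ 389.1 -556.3] 12.5 [137. 145. 149.]
[393, 350, 47, 34, 1072] top 93.1 c [ 374.1 -514.9] s [38.  31.2] 87.8 circ [ 374.1 -515. ] 23.3 [147. 155. 159.]
table z 0.6926275776078905
row [0.23, -0.078, 0.1705] [-0.0003, 0.0008, 0.0008] from [ 510.  -392.4  171.2] t 1.03
```

View pics/w1.png

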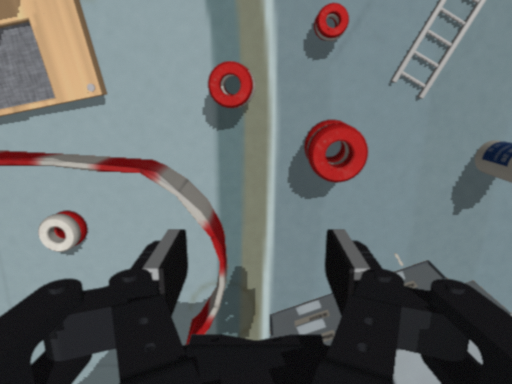

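The view shows the middle stack at pixel (230,84), with the smaller one at (332,20) and the larger at (337,150). The fingertips are at (175,240) and (340,240), so I'll use this image to measure tip depth.

```bash
python3 -c "
from h import *
W=cloud(load('w1'))*1000
for (a,b) in((130,190),(325,390)):
    r=W[225:330,a:b].reshape(-1,3);r=r[(r[:,2]>140)&(r[:,2]<240)];print(np.percentile(r[:,2],[0,2,10,50]),np.percentile(r[:,1],[1,99]),np.percentile(r[:,0],[1,99]))
goal(581,-369,110,0)"
```

```text
[172.83636323 177.72620483 183.83020181 203.92886235] [-367.4937076 -347.4349066] [501.58930193 529.11413642]
[173.03398438 177.7785778  184.1994841  205.60577909] [-433.45331318 -413.65844698] [501.9462353  529.24043869]
row [0.2367, -0.0779, 0.2039] [-0.0003, 0.0008, 0.0008] from [ 510.  -392.4  171.2] t 1.03
```

Request:
{"fn": "step_arm", "kwargs": {"targets": [[[0.237,-0.078,0.15],[0,0,0]],[[0.237,-0.078,0.15],[0,0,0]],[[0.237,-0.078,0.15],[0,0,0]],[[0.237,-0.078,0.15],[0,0,0]],[[0.237,-0.078,0.15],[0,0,0]]]}}

```text
time_s: 1.45
position: [0.5806, -0.3702, 0.1279]
tool_rot: [[1.0, -0.001, 0.001], [-0.001, -1.0, -0.002], [0.001, 0.002, -1.0]]
ft_force: [-0.4, -0.6, 0.3]
grip_width: 0.0602
gripper_force: 0.0
```

```bash
python3 -c "
from h import *
d=snap('wrist','w2');blobs(d,.02,.1);goal(581,-369,8,0)"
```

```text
[0, 26, 23, 66, 780] top 33.5 c [ 661.7 -204.7] s [ 7.7 24.1] 82.5 circ [ 662.1 -201.4] 12.1 [13. 13. 13.]
[349, 99, 36, 36, 841] top 25.8 c [ 631.5 -448.2] s [24.1 24.3] 47.2 circ [ 631.5 -448.2] 12.4 [145.  35.  35.]
[232, 160, 50, 50, 1709] top 36.4 c [ 583.7 -369.8] s [34.3 34.6] 90.0 circ [ 583.7 -369.6] 17.6 [150.  41.  40.]
[345, 220, 61, 55, 1685] top 47.8 c [ 540.9 -461.7] s [44.7 22. ] 47.6 circ [ 534.3 -455.7] 22.4 [134.  42.  41.]
[0, 252, 135, 22, 1934] top 34.1 c [ 520.9 -224.1] s [98.4  9.2] 86.4 circ [ 522.2 -224.2] 49.2 [122.  75.  73.]
[181, 273, 63, 65, 1233] top 34.2 c [ 482.2 -334.4] s [63.2  9.1] 40.9 circ [ 482.2 -334.4] 31.6 [137. 120. 115.]
table z 0.7723907429067984
row [0.0012, -0.0059, 0.4011] [0.0028, -0.0024, -0.0019] from [ 580.4 -370.5  128.3] t 1.5
```

Request:
{"fn": "step_arm", "kwargs": {"targets": [[[0.003,-0.003,0.2],[0,0,0]],[[0.003,-0.003,0.3],[0,0,0]],[[0.003,-0.003,0.4],[0,0,0]],[[0.003,-0.003,0.4],[0,0,0]],[[0.003,-0.003,0.4],[0,0,0]]]}}

```text
time_s: 1.92
position: [0.5811, -0.369, 0.0071]
tool_rot: [[1.0, -0.001, -0.001], [-0.001, -1.0, 0.001], [-0.001, -0.001, -1.0]]
ft_force: [0.2, -0.6, 1.0]
grip_width: 0.06
gripper_force: 0.0
```

Request:
{"fn": "step_arm", "kwargs": {"targets": [[[0,0,0],[0,0,0]],[[0,0,0],[0,0,0]],[[0,0,0],[0,0,0]],[[0,0,0],[0,0,0]],[[0,0,0],[0,0,0]],[[0,0,0],[0,0,0]]], "jaw": 20, "grip_force": 30}}

```text
time_s: 2.42
position: [0.5831, -0.3698, 0.0104]
tool_rot: [[1.0, -0.0, 0.005], [-0.0, -1.0, -0.005], [0.005, 0.005, -1.0]]
ft_force: [-1.6, -0.8, 7.6]
grip_width: 0.034
gripper_force: 29.5
```

Request:
{"fn": "step_arm", "kwargs": {"targets": [[[0,0,-0.2],[0,0,0]],[[0,0,-0.4],[0,0,0]],[[0,0,-0.5],[0,0,0]],[[0,0,-0.5],[0,0,0]],[[0,0,-0.5],[0,0,0]]]}}

```text
time_s: 2.83
position: [0.5839, -0.3698, 0.1661]
tool_rot: [[1.0, 0.0, 0.011], [0.0, -1.0, -0.01], [0.011, 0.01, -1.0]]
ft_force: [-0.1, -0.1, -0.2]
grip_width: 0.0341
gripper_force: 30.0
```

```bash
python3 -c "
from h import *
goal(600,-250,155,12)"
```

```text
row [0.0532, -0.3996, 0.0336] [0.0147, -0.0132, -0.2665] from [ 583.9 -369.8  166.1] t 2.83
```

```bash
python3 -c "
from h import *
goal(550,-184,190,12)"
```

```text
row [-0.112, -0.6184, -0.0873] [0.0147, -0.0132, -0.2665] from [ 583.9 -369.8  166.1] t 2.83
```

Request:
{"fn": "step_arm", "kwargs": {"targets": [[[-0.112,-0.6184,-0.0873],[0.0147,-0.0132,-0.2665]],[[-0.112,-0.6184,-0.0873],[0.0147,-0.0132,-0.2665]],[[-0.112,-0.6184,-0.0873],[0.0147,-0.0132,-0.2665]],[[-0.112,-0.6184,-0.0873],[0.0147,-0.0132,-0.2665]],[[-0.112,-0.6184,-0.0873],[0.0147,-0.0132,-0.2665]],[[-0.112,-0.6184,-0.0873],[0.0147,-0.0132,-0.2665]],[[-0.112,-0.6184,-0.0873],[0.0147,-0.0132,-0.2665]],[[-0.112,-0.6184,-0.0873],[0.0147,-0.0132,-0.2665]]]}}

```text
time_s: 3.5
position: [0.5487, -0.1833, 0.1834]
tool_rot: [[0.978, 0.208, -0.01], [0.208, -0.978, 0.009], [-0.008, -0.011, -1.0]]
ft_force: [-0.4, -0.1, 0.5]
grip_width: 0.0342
gripper_force: 30.1
```

```bash
python3 -c "
from h import *
d=snap('wrist','w3');goal(550,-184,190,12)"
```

```text
row [0.0041, 0.0019, -0.0237] [-0.0148, 0.0107, -0.0014] from [ 548.6 -183.6  182.9] t 3.55
```

View pics/w3.png

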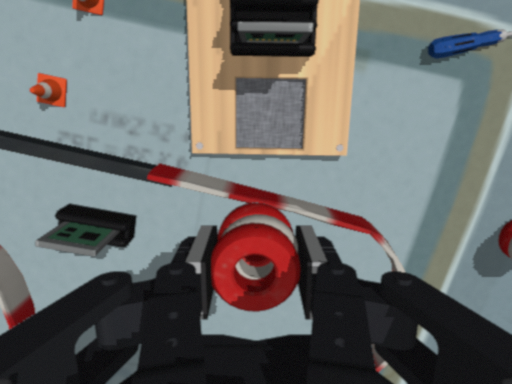

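The pit board fills (190–358, 0–155), with the grey pocket at (270,115) and the rack above it. The red-white-red stack is held upright. Next I compute the pocket centre and board yaw.

```bash
cat >> h.py <<'E'
def pocket(d,box,z0=.005):
    """grey lining in pixel box -> minAreaRect (mm) on plane z0"""
    u0,u1,v0,v1=box;I=d['img'][v0:v1,u0:u1].astype(int)
    m=((I.max(2)-I.min(2)<28)&(I.mean(2)<175)).astype(np.uint8);m=cv2.morphologyEx(m,cv2.MORPH_CLOSE,np.ones((5,5)));m=cv2.morphologyEx(m,cv2.MORPH_OPEN,np.ones((9,9)))
    n,l,st,_=cv2.connectedComponentsWithStats(m);i=1+st[1:,4].argmax();v,u=np.where(l==i);f=plane(d,z0)
    q=np.array([f(a+u0,b+v0)[:2]*1000 for a,b in zip(u,v)],np.float32)
    W=cloud(d)[v+v0,u+u0,2];r=cv2.minAreaRect(q);print('pocket',np.round(r[0],1),np.round(r[1],1),round(r[2],1),'mean',q.mean(0).round(1),'z',np.nanmedian(W)*1000)
E
python3 -c "
from h import *
d=load('w3');pocket(d,(225,315,80,152))
W=cloud(d)*1000
I=d['img'].astype(int);m=(I[...,0]-I[...,2]>50)&(W[...,2]>8)&(W[...,2]<20)
v,u=np.where(m);k=v<160;p=W[v[k],u[k]];print('wood z',np.median(p[:,2]))
# side edges and near edge
L=[];Rr=[]
for y in range(20,140,4):
    x=u[(v==y)&(u>150)&(u<400)];L.append(W[y,x.min()+1]);Rr.append(W[y,x.max()-1])
for e in(L,Rr):
    e=np.array(e);vx,vy,x0,y0=cv2.fitLine(e[:,:2].astype(np.float32),cv2.DIST_HUBER,0,.01,.01).ravel();print('edge yaw',np.degrees(np.arctan(vy/vx)),x0,y0)
N=[]
for x in range(200,345,5):
    y=v[(u==x)&(v<165)];N.append(W[y.max()-1,x])
e=np.array(N);vx,vy,x0,y0=cv2.fitLine(e[:,:2].astype(np.float32),cv2.DIST_HUBER,0,.01,.01).ravel();print('near',np.degrees(np.arctan(-vx/vy)),x0,y0)
"
```

```text
pocket [ 596.9 -183.7] [59.9 62.5] 12.0 mean [ 597.7 -183.5] z 5.124263923672788
wood z 11.810232803108637
edge yaw 11.422544 620.7539 -107.636536
edge yaw 11.083267 648.9608 -243.94557
near 11.216424 564.0993 -191.03918
```

```bash
python3 -c "
from h import *
d=load('w3');W=cloud(d)*1000
I=d['img'].astype(int);m=(I[...,0]-I[...,1]>70);m[:200]=0;m[310:]=0;m[:,:205]=0;m[:,305:]=0
p=W[m];p=p[p[:,2]>100];print(np.percentile(p[:,2],[1,50,99]))
q=p[p[:,2]>np.percentile(p[:,2],97)-6];print(cv2.minEnclosingCircle(q[:,:2].astype(np.float32)))
goal(597,-183.7,140,11.5)"
```

```text
[178.87532566 208.25565387 210.05875944]
((550.425537109375, -181.99951171875), 17.125198364257812)
row [0.159, 0.0353, 0.1413] [-0.0148, 0.0108, 0.0098] from [ 548.6 -183.6  182.9] t 3.55
```

Request:
{"fn": "step_arm", "kwargs": {"targets": [[[0.155,0.038,0],[-0.014,0.012,0.01]],[[0.155,0.038,0],[-0.014,0.012,0.01]],[[0.155,0.038,0.2],[-0.014,0.012,0.01]],[[0.155,0.038,0.4],[-0.014,0.012,0.01]],[[0.155,0.038,0.4],[-0.014,0.012,0.01]],[[0.155,0.038,0.4],[-0.014,0.012,0.01]],[[0.155,0.038,0.4],[-0.014,0.012,0.01]]]}}

```text
time_s: 4.13
position: [0.5946, -0.1836, 0.0611]
tool_rot: [[0.98, 0.199, -0.003], [0.199, -0.98, 0.003], [-0.002, -0.003, -1.0]]
ft_force: [0.6, -0.6, 1.2]
grip_width: 0.0343
gripper_force: 30.2
```

```bash
python3 -c "
from h import *
goal(596,-184.5,16,11.5)"
```

```text
row [0.0041, 0.0043, 0.1505] [-0.0043, 0.0025, -0.0005] from [ 594.6 -183.6   61.1] t 4.13
```

Request:
{"fn": "step_arm", "kwargs": {"targets": [[[0.004,0.004,0.08],[0,0,0]],[[0.004,0.004,0.13],[0,0,0]],[[0.004,0.004,0.145],[0,0,0]],[[0.004,0.004,0.15],[0,0,0]],[[0.004,0.004,0.15],[0,0,0]],[[0.004,0.004,0.15],[0,0,0]]]}}

```text
time_s: 4.63
position: [0.5973, -0.1843, 0.0189]
tool_rot: [[0.98, 0.2, 0.003], [0.2, -0.98, 0.0], [0.003, 0.001, -1.0]]
ft_force: [-0.5, -0.4, -0.6]
grip_width: 0.0342
gripper_force: 30.2
```

Request:
{"fn": "step_arm", "kwargs": {"targets": [[[0,0,0.008],[0,0,0]],[[0,0,0.012],[0,0,0]],[[0,0,0.012],[0,0,0]],[[0,0,0.012],[0,0,0]]]}}

```text
time_s: 4.97
position: [0.5971, -0.1841, 0.0154]
tool_rot: [[0.98, 0.2, 0.003], [0.2, -0.98, -0.0], [0.002, 0.001, -1.0]]
ft_force: [-1.8, 0.7, 10.1]
grip_width: 0.0342
gripper_force: 31.6
```

Contact at 10 N, so it's seated. Release and rise.

Request:
{"fn": "step_arm", "kwargs": {"targets": [[[0,0,0],[0,0,0]],[[0,0,0],[0,0,0]],[[0,0,0],[0,0,0]],[[0,0,0],[0,0,0]]], "jaw": 56}}

```text
time_s: 5.3
position: [0.5963, -0.1837, 0.0133]
tool_rot: [[0.98, 0.2, -0.0], [0.2, -0.98, 0.002], [0.0, -0.002, -1.0]]
ft_force: [-0.3, 0.2, -0.1]
grip_width: 0.0561
gripper_force: 0.0
```

Request:
{"fn": "step_arm", "kwargs": {"targets": [[[0,0,-0.1],[0,0,0]],[[0,0,-0.2],[0,0,0]],[[-0.1,0,-0.4],[0,0,0]],[[-0.15,0,-0.5],[0,0,0]],[[-0.15,0,-0.55],[0,0,0]],[[-0.15,0,-0.55],[0,0,0]],[[-0.15,0,-0.55],[0,0,0]]], "jaw": 80}}

```text
time_s: 5.88
position: [0.5525, -0.1933, 0.1799]
tool_rot: [[0.98, 0.2, 0.003], [0.2, -0.98, -0.0], [0.003, 0.001, -1.0]]
ft_force: [0.6, 0.6, -0.2]
grip_width: 0.08
gripper_force: 0.0
```

```bash
python3 -c "
from h import *
d=snap('wrist','w4');blobs(d,.02,.1,400);goal(400,-38,185,0)"
```

```text
[211, 0, 90, 60, 4444] top 77.6 c [ 657.2 -171.4] s [ 6.1 49.5] 11.6 circ [ 656.7 -171.5] 24.8 [32. 33. 32.]
[233, 98, 44, 44, 1277] top 41.6 c [ 597.4 -182.4] s [34.2 34.3] 55.5 circ [ 597.5 -182.3] 17.5 [139.  36.  35.]
[0, 146, 366, 92, 4353] top 34.2 c [ 522.1 -193. ] s [208.2  10.5] 87.3 circ [ 521.7 -193. ] 104.1 [87. 60. 60.]
[17, 217, 98, 47, 2811] top 65.2 c [458.8 -39. ] s [ 7.6 50.4] 2.2 circ [460.7 -38.9] 25.2 [40. 48. 44.]
[497, 230, 15, 41, 446] top 37.5 c [ 524.8 -433.7] s [23.3  4.8] 17.0 circ [ 525.2 -435.2] 11.7 [75. 64. 62.]
[234, 256, 37, 33, 766] top 24.3 c [ 454.1 -209.7] s [34.4 34.2] 58.0 circ [ 453.9 -209.8] 17.8 [162. 159. 151.]
table z 0.9125520297308999
row [-0.3937, -0.6073, -0.022] [-0.0019, -0.0003, 0.2563] from [ 552.1 -192.9  178.2] t 5.93
```

View pics/w4.png

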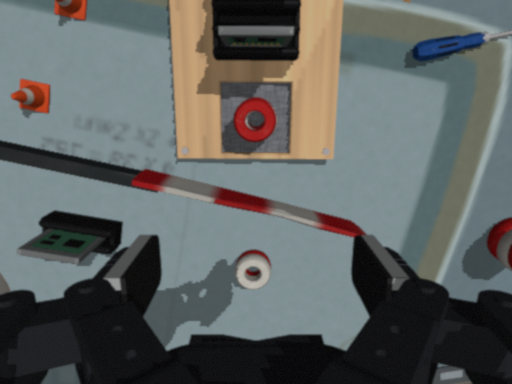

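The three-tyre stack stands in its pocket at (255,120), with its top at 41.6 mm against 41 expected. Now the card, seen here at (70,240).

Request:
{"fn": "step_arm", "kwargs": {"targets": [[[-0.33,-0.6,-0.02],[0,0,0.2]],[[-0.33,-0.6,-0.02],[0,0,0.2]],[[-0.33,-0.6,-0.02],[0,0,0.2]],[[-0.33,-0.6,-0.02],[0,0,0.2]],[[-0.33,-0.6,-0.02],[0,0,0.2]],[[-0.33,-0.6,-0.02],[0,0,0.2]],[[-0.33,-0.6,-0.02],[0,0,0.2]],[[-0.33,-0.6,-0.02],[0,0,0.2]]]}}

```text
time_s: 6.6
position: [0.4196, -0.0365, 0.1838]
tool_rot: [[0.999, 0.045, -0.001], [0.045, -0.999, 0.002], [-0.001, -0.002, -1.0]]
ft_force: [0.2, -0.5, -0.6]
grip_width: 0.0799
gripper_force: 0.0
```

```bash
python3 -c "
from h import *
d=snap('wrist','w5');blobs(d,.045,.1,200);blobs(d,.02,.03,200);goal(457,-39,90,2)"
```

```text
[229, 124, 67, 12, 601] top 66.5 c [458.9 -38.4] s [ 6.1 49.8] 1.9 circ [458.1 -38.4] 24.9 [82. 84. 84.]
table z 0.5049280361635367
[0, 23, 433, 39, 5376] top 22.3 c [523.2   0.6] s [358.4  12.6] 89.1 circ [519.7   0.7] 179.2 [40. 42. 44.]
[0, 109, 199, 183, 1061] top 29.0 c [397.3  82.9] s [234.2  48.7] 45.7 circ [379.9  99.9] 117.1 [92. 54. 53.]
[225, 111, 79, 16, 768] top 28.2 c [467.6 -40.5] s [ 7.9 67. ] 1.4 circ [468.  -40.5] 33.5 [24. 24. 25.]
[433, 121, 42, 40, 1047] top 24.6 c [ 453.8 -208.8] s [34.5 34.5] 60.8 circ [ 454.  -209.1] 17.9 [150. 148. 141.]
[225, 128, 77, 14, 463] top 28.5 c [450.3 -40.4] s [ 7.6 66.2] 1.1 circ [450.8 -40.4] 33.1 [24. 25. 26.]
table z 0.5049280361635367
row [0.1238, 0.0133, 0.3128] [-0.0024, 0.0013, 0.0119] from [419.8 -36.8 183.9] t 6.65
```

View pics/w5.png

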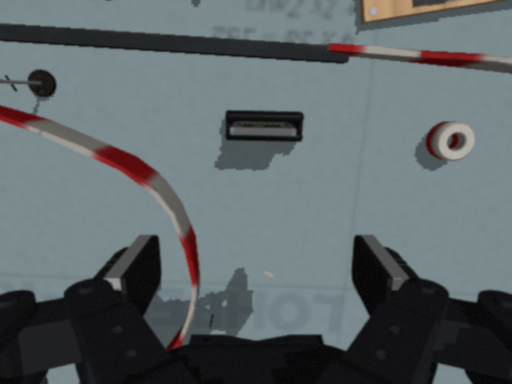

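The card at (264,130) reads top 66.5 mm (66 expected), 6.1 × 49.8 mm, yaw 1.7°. Descend and grasp it.

Request:
{"fn": "step_arm", "kwargs": {"targets": [[[0.127,0.0165,0.1],[0,0,0.02]],[[0.127,0.0165,0.2],[0,0,0.02]],[[0.127,0.0165,0.3],[0,0,0.02]],[[0.127,0.0165,0.3],[0,0,0.02]],[[0.127,0.0165,0.4],[0,0,0.02]],[[0.127,0.0165,0.47],[0,0,0.02]],[[0.127,0.0165,0.5],[0,0,0.02]],[[0.127,0.0165,0.505],[0,0,0.02]],[[0.127,0.0165,0.505],[0,0,0.02]],[[0.127,0.0165,0.505],[0,0,0.02]]]}}

```text
time_s: 7.48
position: [0.4583, -0.0399, 0.0342]
tool_rot: [[1.0, 0.028, 0.002], [0.028, -1.0, 0.001], [0.002, -0.001, -1.0]]
ft_force: [-0.3, 0.9, 0.2]
grip_width: 0.0799
gripper_force: 0.0
```

```bash
python3 -c "
from h import *
goal(457.9,-40,32,1.7)"
```

```text
row [-0.0015, 0.0002, 0.0072] [-0.0011, -0.0021, -0.0017] from [458.3 -39.9  34.2] t 7.48
```

Request:
{"fn": "step_arm", "kwargs": {"targets": [[[0,0,0.005],[0,0,0]],[[0,0,0.005],[0,0,0]],[[0,0,0.005],[0,0,0]],[[0,0,0.005],[0,0,0]],[[0,0,0.005],[0,0,0]],[[0,0,0.005],[0,0,0]],[[0,0,0.005],[0,0,0]],[[0,0,0.005],[0,0,0]]], "jaw": 40, "grip_force": 40}}

```text
time_s: 8.15
position: [0.4579, -0.0396, 0.0324]
tool_rot: [[1.0, 0.029, 0.001], [0.029, -1.0, 0.001], [0.001, -0.001, -1.0]]
ft_force: [-0.9, -0.4, 4.4]
grip_width: 0.0493
gripper_force: 40.8
```

Request:
{"fn": "step_arm", "kwargs": {"targets": [[[0,0,-0.04],[0,0,0]],[[0,0,-0.1],[0,0,0]],[[0,0,-0.2],[0,0,0]],[[0,0,-0.3],[0,0,0]],[[0,0,-0.4],[0,0,0]],[[0,0,-0.5],[0,0,0]],[[0,0,-0.5],[0,0,0]],[[0,0,-0.5],[0,0,0]]]}}

```text
time_s: 8.82
position: [0.4579, -0.0398, 0.1829]
tool_rot: [[1.0, 0.029, 0.003], [0.029, -1.0, 0.0], [0.003, -0.0, -1.0]]
ft_force: [-0.2, 0.4, -1.7]
grip_width: 0.049
gripper_force: 41.5
```

```bash
python3 -c "
from h import *
goal(620,-178,190,11.5)"
```

```text
row [0.527, 0.4762, -0.0222] [0.0, -0.0041, -0.2189] from [457.9 -39.8 182.9] t 8.82
```

Request:
{"fn": "step_arm", "kwargs": {"targets": [[[0.5,0.48,0],[0,0,-0.219]],[[0.5,0.48,0],[0,0,-0.219]],[[0.5,0.48,0],[0,0,-0.219]],[[0.5,0.48,0],[0,0,-0.219]],[[0.5,0.48,0],[0,0,-0.219]],[[0.5,0.48,0],[0,0,-0.219]],[[0.5,0.48,0],[0,0,-0.219]],[[0.5,0.48,0],[0,0,-0.219]],[[0.5,0.48,0],[0,0,-0.219]]]}}

```text
time_s: 9.57
position: [0.6108, -0.1783, 0.1808]
tool_rot: [[0.98, 0.2, -0.002], [0.2, -0.98, 0.002], [-0.001, -0.003, -1.0]]
ft_force: [-0.2, 0.1, -0.4]
grip_width: 0.0492
gripper_force: 41.6
```

```bash
python3 -c "
from h import *
d=snap('wrist','w6');blobs(d,.06,.1,150);blobs(d,.1,.25,150);blobs(d,.03,.05,100);goal(670,-168,190,11.5)"
```

```text
[224, 67, 74, 11, 733] top 78.6 c [ 690.7 -164.5] s [ 6.  49.8] 11.5 circ [ 690.8 -164.5] 25.0 [110. 112. 112.]
[225, 117, 71, 10, 644] top 78.7 c [ 657.5 -171.1] s [ 5.7 49.4] 11.5 circ [ 656.5 -171.3] 24.7 [109. 112. 112.]
table z 1.2154878394533526
[11, 218, 491, 166, 29747] top 245.3 c [ 614.7 -177. ] s [ 30.5 121.2] 11.4 circ [ 621.3 -175.7] 60.6 [41. 44. 44.]
table z 1.2154878394533526
[1, 0, 32, 17, 134] top 49.1 c [701.9  18.9] s [ 1.6 24. ] 31.0 circ [701.6  18.8] 12.0 [64. 72. 85.]
[270, 0, 56, 23, 556] top 39.3 c [ 745.1 -182.2] s [41.6  9.2] 80.5 circ [ 744.5 -182. ] 21.0 [227. 223. 218.]
[217, 58, 87, 76, 3393] top 40.3 c [ 674.2 -167.8] s [58.4 67.6] 11.6 circ [ 673.5 -168.1] 43.5 [34. 32. 31.]
[238, 169, 41, 41, 1112] top 41.5 c [ 597.7 -182.2] s [34.3 34.4] 10.6 circ [ 597.4 -182.5] 17.6 [166.  41.  41.]
[142, 240, 18, 11, 129] top 34.5 c [524.9 -96.7] s [15.6  6.4] 89.9 circ [526.2 -96.8] 7.9 [145.  38.  40.]
[497, 292, 15, 33, 325] top 46.2 c [ 530.9 -432.7] s [21.3  5.2] 14.1 circ [ 531.5 -434.7] 10.7 [90. 28. 28.]
[390, 347, 10, 37, 228] top 34.8 c [ 445.1 -355.1] s [44.8  8.9] 16.5 circ [ 444.4 -352.9] 22.4 [142.  36.  36.]
table z 1.2154878394533526
row [0.2, 0.0057, -0.029] [-0.0027, 0.0004, 0.0009] from [ 610.9 -178.3  181.3] t 9.62
```

View pics/w6.png

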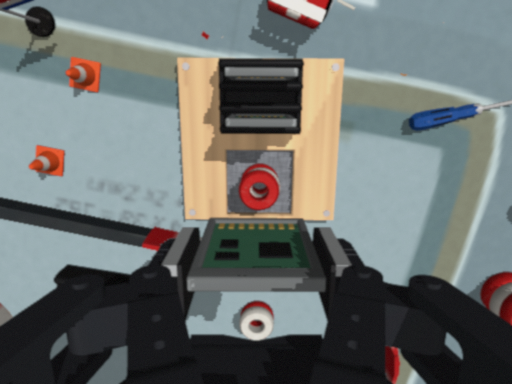

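The rack spans (218–302, 58–134) with its middle slot at about (260,95). The held card is upright between the fingers, top edge at (256,284). Next I measure its offset from the TCP.

```bash
python3 -c "
from h import *
d=load('w6');W=cloud(d)*1000;s=env.observe();R=np.array(s['tool_rot']);p0=np.array([610.9,-178.3,181.3])
c,n=np.cos(np.radians(11.5)),np.sin(np.radians(11.5));G=np.array([[c,n,0],[n,-c,0],[0,0,-1]])
T=(W-p0)@G
# card region in tool frame
reg=T[215:295,185:330]
for v in range(215,295,6):
    r=T[v,240:285];print(v,np.nanmedian(r,0).round(1))
for v in(279,283,287):
    print(v,T[v,185:330:6].round(0).tolist()[:2])
t=reg[(abs(reg[...,2]+35)<6)&(abs(reg[...,1])<25.6)];print('top zmin',np.nanpercentile(reg[abs(reg[...,1])<22][:,2],1))
k=reg[abs(reg[...,1])<24];zt=np.nanpercentile(k[:,2],2);q=k[k[:,2]<zt+2.5];print(len(q),zt,q.mean(0).round(1),np.percentile(q[:,0],[2,98]))
q=q.astype(np.float32);print(cv2.minAreaRect(q[:,:2].copy()))
"
```

```text
215 [-45.8   5.3 169.6]
221 [ 3.   2.7 25.1]
227 [ 2.3  2.6 18.6]
233 [ 1.9  2.5 11.9]
239 [1.9 2.4 4.7]
245 [ 2.6  2.3 -3.2]
251 [ 2.5  2.2 -9. ]
257 [  2.1   2.1 -13.6]
263 [  2.    2.1 -18.5]
269 [  3.9   1.9 -26.9]
275 [  3.9   1.9 -31.3]
281 [  2.5   1.8 -33. ]
287 [  0.2   1.9 -33. ]
293 [-137.5    6.   181.2]
279 [[4.0, -25.0, -34.0], [3.0, -23.0, -33.0]]
283 [[3.0, -25.0, -35.0], [1.0, -23.0, -33.0]]
287 [[2.0, -25.0, -36.0], [0.0, -23.0, -33.0]]
top zmin -33.76031489023275
2245 -33.61007321896514 [  1.7   0.6 -32.8] [-1.63914185  4.57146315]
((4.551538467407227, 0.00643157958984375), (15.429759979248047, 47.98396682739258), 0.0037604377139359713)
```

```bash
python3 -c "
from h import *
goal(672.6,-168.3,122,11.5)"
```

```text
row [0.2084, 0.0088, 0.1976] [-0.0027, 0.0004, 0.0009] from [ 610.9 -178.3  181.3] t 9.62
```

Request:
{"fn": "step_arm", "kwargs": {"targets": [[[0.1,0.004,0],[0,0,0]],[[0.208,0.009,0],[0,0,0]],[[0.208,0.009,0.1],[0,0,0]],[[0.208,0.009,0.18],[0,0,0]],[[0.208,0.009,0.195],[0,0,0]],[[0.208,0.009,0.195],[0,0,0]],[[0.208,0.009,0.195],[0,0,0]],[[0.208,0.009,0.195],[0,0,0]],[[0.208,0.009,0.195],[0,0,0]]]}}

```text
time_s: 10.37
position: [0.6737, -0.1697, 0.1249]
tool_rot: [[0.98, 0.199, 0.003], [0.199, -0.98, 0.0], [0.003, 0.0, -1.0]]
ft_force: [-0.3, 0.6, -0.0]
grip_width: 0.0492
gripper_force: 41.6
```

```bash
python3 -c "
from h import *
d=snap('wrist','w7');goal(672.6,-168.3,122,11.5);blobs(d,.055,.085,100)
W=cloud(d)*1000;p0=np.array([672.6,-168.3,0])
c,n=np.cos(np.radians(11.5)),np.sin(np.radians(11.5));G=np.array([[c,n,0],[n,-c,0],[0,0,-1]])
T=(W-p0)@G
k=T[(abs(T[...,1])<23)&(abs(T[...,0])<25)&(W[...,2]>100)];zt=np.nanpercentile(k[:,2],2);q=k[k[:,2]<zt+2.5];print(len(q),zt,q.mean(0).round(1),np.percentile(q[:,0],[2,98]))
for a,b in((10,25),(-25,-10)):
    k=T[(abs(T[...,1])<23)&(T[...,0]>a)&(T[...,0]<b)&(W[...,2]>76)&(W[...,2]<82)];print(len(k),np.percentile(k[:,0],[2,98]) if len(k) else 0)
"
```

```text
row [-0.0023, -0.0049, 0.0086] [-0.0001, -0.003, -0.0002] from [ 673.6 -169.6  124.6] t 10.42
[210, 169, 88, 19, 1373] top 78.4 c [ 691.  -164.3] s [ 6.2 49.8] 11.8 circ [ 690.4 -164.5] 25.0 [90. 95. 94.]
table z 0.9209361254956645
1908 -220.87452177808993 [  21.4    1.1 -220.1] [20.4553138  22.38914665]
834 [15.93198926 21.67652993]
0 0
```

View pics/w7.png

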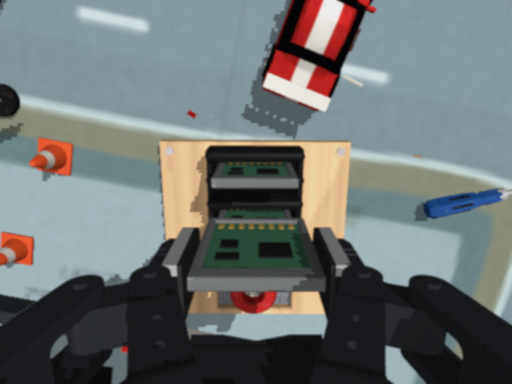

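Request:
{"fn": "step_arm", "kwargs": {"targets": [[[-0.0015,-0.004,0.06],[0,0,0]],[[-0.0015,-0.004,0.12],[0,0,0]],[[-0.0015,-0.004,0.15],[0,0,0]],[[-0.0015,-0.004,0.16],[0,0,0]],[[-0.0015,-0.004,0.16],[0,0,0]],[[-0.0015,-0.004,0.16],[0,0,0]]]}}

```text
time_s: 10.92
position: [0.673, -0.1685, 0.0759]
tool_rot: [[0.98, 0.199, 0.001], [0.199, -0.98, 0.001], [0.002, -0.001, -1.0]]
ft_force: [-0.2, 0.5, 0.1]
grip_width: 0.0491
gripper_force: 41.6
```

```bash
python3 -c "
from h import *
print(np.round(env.observe()['ft_force'],1));goal(672.9,-168.2,76,11.5)
env.observe();goal(672.9,-168.2,76,11.5)"
```

```text
[-0.2  0.5  0.1]
row [-0.0002, -0.001, -0.0003] [-0.0008, -0.0019, -0.0001] from [ 673.  -168.5   75.9] t 10.92
row [-0.0002, -0.001, -0.0003] [-0.0008, -0.0019, -0.0001] from [ 673.  -168.5   75.9] t 10.92
```

On target within 0.3 mm. Insert it gently.

Request:
{"fn": "step_arm", "kwargs": {"targets": [[[0,0,0.012],[0,0,0]],[[0,0,0.024],[0,0,0]],[[0,0,0.036],[0,0,0]],[[0,0,0.048],[0,0,0]],[[0,0,0.06],[0,0,0]],[[0,0,0.06],[0,0,0]],[[0,0,0.06],[0,0,0]]]}}

```text
time_s: 11.5
position: [0.6725, -0.1682, 0.0566]
tool_rot: [[0.98, 0.199, -0.0], [0.199, -0.98, 0.002], [-0.0, -0.002, -1.0]]
ft_force: [0.2, -0.2, -0.1]
grip_width: 0.0489
gripper_force: 41.6
```

Request:
{"fn": "step_arm", "kwargs": {"targets": [[[0,0,0.01],[0,0,0]],[[0,0,0.02],[0,0,0]],[[0,0,0.03],[0,0,0]],[[0,0,0.036],[0,0,0]],[[0,0,0.04],[0,0,0]],[[0,0,0.043],[0,0,0]],[[0,0,0.043],[0,0,0]],[[0,0,0.043],[0,0,0]]]}}

```text
time_s: 12.17
position: [0.6727, -0.1682, 0.0445]
tool_rot: [[0.98, 0.199, 0.001], [0.199, -0.98, 0.001], [0.001, -0.001, -1.0]]
ft_force: [-1.4, 0.5, 2.9]
grip_width: 0.0491
gripper_force: 41.9
```

Request:
{"fn": "step_arm", "kwargs": {"targets": [[[0,0,0.003],[0,0,0]],[[0,0,0.006],[0,0,0]],[[0,0,0.008],[0,0,0]],[[0,0,0.008],[0,0,0]]]}}

```text
time_s: 12.5
position: [0.673, -0.1681, 0.0444]
tool_rot: [[0.98, 0.2, 0.002], [0.2, -0.98, 0.001], [0.002, -0.0, -1.0]]
ft_force: [-4.9, 3.8, 17.3]
grip_width: 0.0494
gripper_force: 43.3
```

Request:
{"fn": "step_arm", "kwargs": {"targets": [[[0,0,-0.006],[0,0,0]],[[0,0,-0.006],[0,0,0]],[[0,0,-0.006],[0,0,0]],[[0,0,-0.006],[0,0,0]],[[0,0,-0.006],[0,0,0]]], "jaw": 66}}

```text
time_s: 12.92
position: [0.6725, -0.1682, 0.0429]
tool_rot: [[0.98, 0.199, -0.001], [0.199, -0.98, 0.002], [-0.0, -0.002, -1.0]]
ft_force: [0.6, 0.4, -0.3]
grip_width: 0.0657
gripper_force: 0.0
```

Request:
{"fn": "step_arm", "kwargs": {"targets": [[[0,0,-0.05],[0,0,0]],[[0,0,-0.15],[0,0,0]],[[0,0,-0.28],[0,0,0]],[[-0.1,0,-0.4],[0,0,0]],[[-0.22,0,-0.45],[0,0,0]],[[-0.22,0,-0.45],[0,0,0]],[[-0.22,0,-0.45],[0,0,0]]]}}

```text
time_s: 13.5
position: [0.6071, -0.1821, 0.18]
tool_rot: [[0.98, 0.198, 0.002], [0.198, -0.98, 0.0], [0.002, -0.0, -1.0]]
ft_force: [1.0, -0.4, -0.1]
grip_width: 0.066
gripper_force: 0.0
```

```bash
python3 -c "
from h import *
d=snap('wrist','w8');blobs(d,.055,.1,150);blobs(d,.04,.1,400);goal(453,-210,120,0)"
```

```text
[219, 61, 74, 12, 745] top 78.7 c [ 690.5 -164.6] s [ 5.8 49.4] 11.5 circ [ 690.8 -164.5] 24.8 [101. 103. 103.]
[219, 87, 72, 9, 642] top 78.6 c [ 674.1 -167.2] s [ 5.3 48.9] 11.5 circ [ 673.5 -167.3] 24.5 [104. 106. 106.]
[220, 111, 72, 10, 647] top 78.6 c [ 657.7 -171.3] s [ 5.6 49.8] 11.4 circ [ 657.7 -171.3] 24.9 [ 98. 100. 100.]
table z 0.9300251690964058
[218, 55, 75, 19, 882] top 78.6 c [ 690.5 -164.6] s [ 5.8 49.4] 11.5 circ [ 690.8 -164.5] 24.8 [91. 93. 92.]
[219, 87, 72, 9, 642] top 78.6 c [ 674.1 -167.2] s [ 5.3 48.9] 11.5 circ [ 673.5 -167.3] 24.5 [104. 106. 106.]
[220, 110, 72, 17, 675] top 78.6 c [ 657.7 -171.3] s [ 5.6 49.8] 11.4 circ [ 657.7 -171.3] 24.9 [95. 97. 97.]
[235, 167, 39, 39, 693] top 41.6 c [ 598.1 -182.4] s [32.7 32.1] 0.8 circ [ 597.9 -182.1] 16.8 [164.  36.  35.]
table z 0.9300251690964058
row [-0.5245, -0.01, 0.195] [-0.0018, -0.0009, 0.2546] from [ 607.8 -181.8  178.6] t 13.55
```

The card is home: its top, 78.6 mm, matches both neighbours and it is centred between them. Next is the two-tyre stack.

Request:
{"fn": "step_arm", "kwargs": {"targets": [[[-0.5245,-0.007,0],[0,0,0.256]],[[-0.5245,-0.007,0],[0,0,0.256]],[[-0.5245,-0.007,0],[0,0,0.256]],[[-0.5245,-0.007,0.1],[0,0,0.256]],[[-0.5245,-0.007,0.195],[0,0,0.256]],[[-0.5245,-0.007,0.195],[0,0,0.256]],[[-0.5245,-0.007,0.195],[0,0,0.256]],[[-0.5245,-0.007,0.195],[0,0,0.256]]], "jaw": 60}}

```text
time_s: 14.22
position: [0.4549, -0.2111, 0.1204]
tool_rot: [[1.0, 0.0, 0.001], [0.0, -1.0, 0.001], [0.001, -0.001, -1.0]]
ft_force: [0.0, -0.6, 0.5]
grip_width: 0.0599
gripper_force: 0.0
```

```bash
python3 -c "
from h import *
d=snap('wrist','w9');blobs(d,.015,.1,300);goal(453,-210.7,5,0)"
```

```text
[0, 83, 470, 207, 9114] top 34.6 c [ 495.6 -241.5] s [300.3  90.2] 63.1 circ [ 458.5 -222.6] 150.1 [96. 67. 65.]
[0, 164, 76, 38, 2039] top 27.8 c [459.1 -50.3] s [25.  49.2] 1.4 circ [458.8 -50. ] 27.2 [16. 16. 17.]
[231, 166, 48, 48, 1510] top 24.4 c [ 453.4 -209.4] s [34.8 34.3] 0.7 circ [ 453.4 -209.6] 17.6 [155. 152. 145.]
table z 0.5677589163118743
row [-0.0072, -0.0014, 0.3859] [-0.0004, -0.0021, 0.0009] from [ 455.  -211.2  120.8] t 14.27
```

View pics/w9.png

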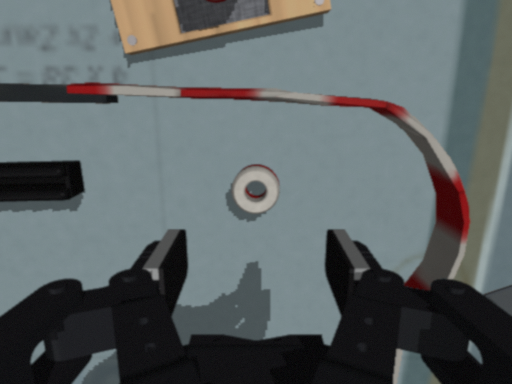

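Tyre stack at (256,189), reading 24.4 mm high. Descend and grasp.

Request:
{"fn": "step_arm", "kwargs": {"targets": [[[-0.006,-0.0015,0.12],[0,0,0]],[[-0.006,-0.0015,0.24],[0,0,0]],[[-0.006,-0.0015,0.33],[0,0,0]],[[-0.006,-0.0015,0.37],[0,0,0]],[[-0.006,-0.0015,0.377],[0,0,0]],[[-0.006,-0.0015,0.377],[0,0,0]],[[-0.006,-0.0015,0.377],[0,0,0]]]}}

```text
time_s: 14.85
position: [0.4527, -0.2107, 0.008]
tool_rot: [[1.0, 0.0, 0.002], [0.0, -1.0, -0.0], [0.002, 0.0, -1.0]]
ft_force: [-0.5, 0.7, -0.5]
grip_width: 0.0598
gripper_force: 0.0
```

Request:
{"fn": "step_arm", "kwargs": {"targets": [[[0,0,0],[0,0,0]],[[0,0,0],[0,0,0]],[[0,0,0],[0,0,0]],[[0,0,0],[0,0,0]],[[0,0,0],[0,0,0]],[[0,0,0],[0,0,0]]], "jaw": 20, "grip_force": 30}}

```text
time_s: 15.35
position: [0.4522, -0.2105, 0.0081]
tool_rot: [[1.0, -0.0, 0.002], [-0.0, -1.0, 0.0], [0.002, -0.0, -1.0]]
ft_force: [-0.3, 1.0, 7.5]
grip_width: 0.0335
gripper_force: 29.1
```

Request:
{"fn": "step_arm", "kwargs": {"targets": [[[0,0,-0.1],[0,0,0]],[[0,0,-0.25],[0,0,0]],[[0,0,-0.4],[0,0,0]],[[0,0,-0.55],[0,0,0]],[[0,0,-0.55],[0,0,0]],[[0,0,-0.55],[0,0,0]]]}}

```text
time_s: 15.85
position: [0.4526, -0.2112, 0.1756]
tool_rot: [[1.0, -0.0, 0.006], [-0.0, -1.0, -0.004], [0.006, 0.004, -1.0]]
ft_force: [-0.1, 0.0, -0.5]
grip_width: 0.0333
gripper_force: 30.2
```

```bash
python3 -c "
from h import *
goal(540,156,190,-2);goal(540,50,190,-2)"
```

```text
row [0.2914, -1.2238, -0.0503] [0.0043, -0.0081, 0.044] from [ 452.6 -211.2  175.6] t 15.85
row [0.2915, -0.8705, -0.0491] [0.0043, -0.0081, 0.044] from [ 452.6 -211.2  175.6] t 15.85
```

Request:
{"fn": "step_arm", "kwargs": {"targets": [[[0.29,-1,-0.05],[0,0,0.044]],[[0.29,-1,-0.05],[0,0,0.044]],[[0.29,-1,-0.05],[0,0,0.044]],[[0.29,-1,-0.05],[0,0,0.044]],[[0.29,-1,-0.05],[0,0,0.044]],[[0.29,-1,-0.05],[0,0,0.044]],[[0.29,-1,-0.05],[0,0,0.044]],[[0.29,-1,-0.05],[0,0,0.044]],[[0.29,-1,-0.05],[0,0,0.044]]]}}

```text
time_s: 16.6
position: [0.5386, 0.0935, 0.1859]
tool_rot: [[1.0, -0.03, -0.002], [-0.03, -1.0, 0.003], [-0.002, -0.002, -1.0]]
ft_force: [0.1, 0.3, -1.3]
grip_width: 0.0334
gripper_force: 30.2
```

Request:
{"fn": "step_arm", "kwargs": {"targets": [[[0.03,-0.22,0],[0,0,0]],[[0.03,-0.22,0],[0,0,0]],[[0.03,-0.22,0],[0,0,0]],[[0.03,-0.22,0],[0,0,0]]]}}

```text
time_s: 16.93
position: [0.5494, 0.1556, 0.1859]
tool_rot: [[0.999, -0.033, -0.002], [-0.033, -0.999, 0.001], [-0.002, -0.001, -1.0]]
ft_force: [0.2, -0.7, -0.2]
grip_width: 0.0334
gripper_force: 30.2
```

```bash
python3 -c "
from h import *
d=snap('wrist','w10');goal(600,155,60,-2)"
```

```text
row [0.1693, -0.0063, 0.4204] [-0.0012, 0.0026, 0.0003] from [549.4 154.7 186.2] t 16.98
```

View pics/w10.png

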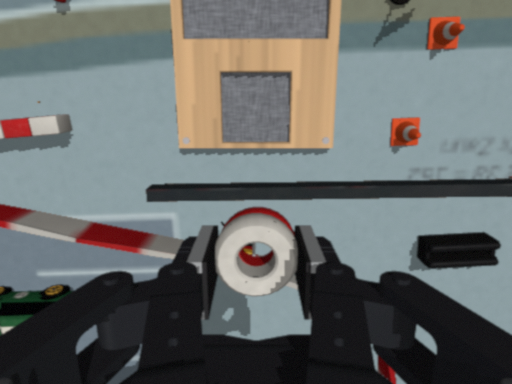

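The view shows the track board, with its square pocket at (256,107) and the long pocket above it at (256,18). The white-on-red stack is held upright.

```bash
python3 -c "
from h import *
d=load('w10');pocket(d,(205,310,55,140));pocket(d,(178,338,0,55))
W=cloud(d)*1000;k=W[210:300,205:305].reshape(-1,3);k=k[(k[:,2]>150)&(abs(k[:,0]-549.4)<25)&(abs(k[:,1]-155)<19)];t=np.percentile(k[:,2],90);q=k[k[:,2]>t-4];print(t,cv2.minEnclosingCircle(q[:,:2].astype(np.float32)))
"
```

```text
pocket [604.4 155.1] [62.3 59.7] 88.2 mean [605.1 155.1] z 5.105550767019058
pocket [677.3 152.7] [124.7  29.9] 88.2 mean [677.8 152.8] z 5.168711538468904
209.7215883381043 ((551.923583984375, 156.09242248535156), 20.917213439941406)
```

Request:
{"fn": "step_arm", "kwargs": {"targets": [[[0.179,-0.0035,0.1],[0,0,0]],[[0.179,-0.0035,0.25],[0,0,0]],[[0.179,-0.0035,0.4],[0,0,0]],[[0.179,-0.0035,0.5],[0,0,0]],[[0.179,-0.0035,0.54],[0,0,0]],[[0.179,-0.0035,0.56],[0,0,0]],[[0.179,-0.0035,0.56],[0,0,0]],[[0.179,-0.0035,0.56],[0,0,0]]]}}

```text
time_s: 17.65
position: [0.6044, 0.1539, 0.0206]
tool_rot: [[0.999, -0.036, 0.002], [-0.036, -0.999, 0.002], [0.002, -0.002, -1.0]]
ft_force: [-0.6, -0.3, -0.0]
grip_width: 0.0331
gripper_force: 30.3
```

Request:
{"fn": "step_arm", "kwargs": {"targets": [[[-0.002,0,0.01],[0,0,0]],[[-0.002,0,0.018],[0,0,0]],[[-0.002,0,0.024],[0,0,0]],[[-0.002,0,0.024],[0,0,0]]]}}

```text
time_s: 17.98
position: [0.6035, 0.1546, 0.0132]
tool_rot: [[0.999, -0.035, 0.002], [-0.035, -0.999, 0.001], [0.002, -0.002, -1.0]]
ft_force: [-1.6, -0.4, 3.5]
grip_width: 0.0336
gripper_force: 30.6
```

Request:
{"fn": "step_arm", "kwargs": {"targets": [[[0,0,0],[0,0,0]],[[0,0,0],[0,0,0]],[[0,0,0],[0,0,0]],[[0,0,0],[0,0,0]]], "jaw": 54}}

```text
time_s: 18.32
position: [0.603, 0.1547, 0.0121]
tool_rot: [[0.999, -0.035, -0.0], [-0.035, -0.999, 0.002], [-0.0, -0.002, -1.0]]
ft_force: [-1.0, 0.0, 0.6]
grip_width: 0.0537
gripper_force: 0.0
```

Request:
{"fn": "step_arm", "kwargs": {"targets": [[[0,0,-0.1],[0,0,0]],[[0,0,-0.25],[0,0,0]],[[0,0,-0.4],[0,0,0]],[[-0.2,-0.2,-0.55],[0,0,0]],[[-0.2,-0.4,-0.58],[0,0,0]],[[-0.2,-0.55,-0.58],[0,0,0]],[[-0.2,-0.55,-0.58],[0,0,0]],[[-0.2,-0.55,-0.58],[0,0,0]]]}}

```text
time_s: 18.98
position: [0.5477, 0.3249, 0.1877]
tool_rot: [[0.999, -0.033, 0.001], [-0.033, -0.999, 0.003], [0.001, -0.003, -1.0]]
ft_force: [0.0, -0.2, -0.0]
grip_width: 0.0541
gripper_force: 0.0
```

```bash
python3 -c "
from h import *
d=snap('wrist','w11');blobs(d,.016,.1,300);goal(588,378,110,93)"
```

```text
[427, 78, 47, 42, 1366] top 29.6 c [604.8 156.8] s [34.5 34.1] 15.1 circ [605.1 156.6] 17.9 [157. 152. 145.]
[138, 107, 114, 28, 2089] top 24.6 c [593.  378.8] s [16.  99.7] 3.1 circ [593.7 378.8] 50.0 [183. 118. 114.]
[0, 174, 318, 72, 4303] top 34.5 c [513.7 412.7] s [292.4  11.9] 77.1 circ [511.8 413.1] 146.2 [129.  72.  71.]
[327, 177, 185, 18, 2625] top 22.2 c [526.6 174.7] s [171.   13.1] 89.1 circ [525.2 174.7] 85.6 [42. 45. 47.]
[412, 223, 48, 26, 370] top 64.5 c [490.4 174.9] s [31.7  2.5] 77.6 circ [489.7 175.1] 15.8 [103.  78.  56.]
[350, 239, 162, 58, 1851] top 34.6 c [448.3 156.3] s [158.9  10.4] 70.6 circ [445.8 157.2] 79.5 [129.  87.  85.]
[179, 284, 59, 57, 2575] top 46.2 c [404.5 379.4] s [36.3 46.6] 7.7 circ [402.3 380. ] 26.8 [40. 48. 39.]
table z 0.8596222450211753
row [0.1309, -0.1702, 0.262] [-0.0022, -0.0069, -2.1048] from [547.1 327.8 188.3] t 19.03
```

View pics/w11.png

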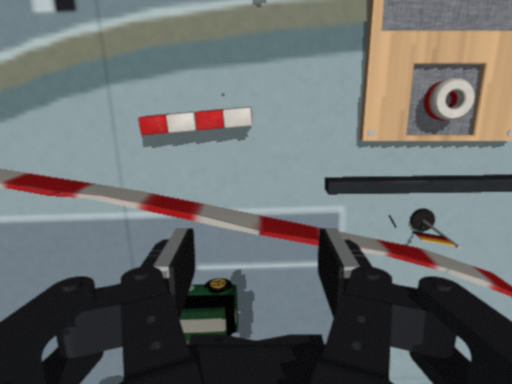

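The stack stands in the square pocket at (450,100), its top reading 29.6 mm (29 expected). The guard block is at (195,121), yaw 3.1°. Next I turn the tool about 95° to grip across its 16 mm.

Request:
{"fn": "step_arm", "kwargs": {"targets": [[[0.143,-0.17,0],[0,0,-1]],[[0.143,-0.17,0],[0,0,-1]],[[0.143,-0.17,0.2],[0,0,-1]],[[0.143,-0.17,0.2],[0,0,-1]],[[0.143,-0.17,0.2],[0,0,-1]],[[0.143,-0.17,0.2],[0,0,-1]],[[0.143,-0.17,0.2],[0,0,-1]]]}}

```text
time_s: 19.62
position: [0.5934, 0.3708, 0.1256]
tool_rot: [[0.727, 0.687, -0.001], [0.687, -0.727, 0.001], [-0.0, -0.002, -1.0]]
ft_force: [0.3, 0.3, 0.5]
grip_width: 0.0538
gripper_force: 0.0
```

Request:
{"fn": "step_arm", "kwargs": {"targets": [[[0,0,0],[0,0,-1]],[[0,0,0],[0,0,-1]],[[0,0,0],[0,0,-1]],[[0,0,0],[0,0,-1]],[[0,0,0],[0,0,-1]],[[0,0,0],[0,0,-1]],[[0,0,0],[0,0,-1]],[[0,0,0],[0,0,-1]]]}}

```text
time_s: 20.28
position: [0.5935, 0.3708, 0.1262]
tool_rot: [[0.034, 0.999, -0.0], [0.999, -0.034, 0.001], [0.001, -0.0, -1.0]]
ft_force: [-0.1, -0.7, -0.6]
grip_width: 0.0537
gripper_force: 0.0
```

```bash
python3 -c "
from h import *
d=snap('wrist','w12');blobs(d,.016,.1,300);goal(591.7,377.8,6,93.1)"
```

```text
[112, 0, 50, 285, 4739] top 34.6 c [509.9 397.2] s [201.8   9.4] 75.8 circ [508.8 397.4] 100.9 [135.  94.  92.]
[0, 82, 39, 141, 3599] top 37.7 c [421.2 380.3] s [58.1 11.2] 78.9 circ [416.  381.3] 29.1 [15. 24. 16.]
[235, 106, 34, 134, 2893] top 24.6 c [592.6 378.8] s [16.  99.5] 3.1 circ [591.7 378.7] 50.0 [179. 112. 108.]
[105, 347, 15, 37, 457] top 34.6 c [469.3 224.3] s [37.2  6.2] 80.1 circ [471.7 223.9] 18.6 [137. 130. 125.]
table z 0.5964137420124691
row [0.0225, -0.0064, 0.4008] [-0.0005, -0.0018, -0.1149] from [593.4 370.8 126.2] t 20.33
```

Request:
{"fn": "step_arm", "kwargs": {"targets": [[[0.0225,-0.004,0.12],[0,0,-0.115]],[[0.0225,-0.004,0.24],[0,0,-0.115]],[[0.0225,-0.004,0.33],[0,0,-0.115]],[[0.0225,-0.004,0.37],[0,0,-0.115]],[[0.0225,-0.004,0.388],[0,0,-0.115]],[[0.0225,-0.004,0.388],[0,0,-0.115]],[[0.0225,-0.004,0.388],[0,0,-0.115]]]}}

```text
time_s: 20.92
position: [0.5934, 0.3782, 0.0118]
tool_rot: [[-0.055, 0.998, 0.003], [0.998, 0.055, 0.003], [0.002, 0.003, -1.0]]
ft_force: [-0.7, 0.8, 0.4]
grip_width: 0.054
gripper_force: 0.0
```

Request:
{"fn": "step_arm", "kwargs": {"targets": [[[0,0,0],[0,0,0]],[[0,0,0],[0,0,0]],[[0,0,0],[0,0,0]],[[0,0,0],[0,0,0]],[[0,0,0],[0,0,0]],[[0,0,0],[0,0,0]],[[0,0,0],[0,0,0]],[[0,0,0],[0,0,0]]], "jaw": 8, "grip_force": 40}}

```text
time_s: 21.58
position: [0.593, 0.3781, 0.0113]
tool_rot: [[-0.055, 0.998, 0.002], [0.998, 0.055, 0.002], [0.002, 0.002, -1.0]]
ft_force: [-0.7, -0.4, 5.3]
grip_width: 0.0148
gripper_force: 39.8
```

Request:
{"fn": "step_arm", "kwargs": {"targets": [[[0,0,-0.1],[0,0,0]],[[0,0,-0.22],[0,0,0]],[[0,0,-0.34],[0,0,0]],[[0,0,-0.4],[0,0,0]],[[0,0,-0.4],[0,0,0]],[[0,0,-0.4],[0,0,0]]]}}

```text
time_s: 22.08
position: [0.5926, 0.3778, 0.1308]
tool_rot: [[-0.055, 0.998, 0.001], [0.998, 0.055, 0.002], [0.002, 0.002, -1.0]]
ft_force: [-0.3, -0.2, -0.6]
grip_width: 0.0151
gripper_force: 39.1
```

```bash
python3 -c "
from h import *
d=snap('wrist','w13');goal(680,152,128,88.2);goal(680,152,128,88.2)
print('long pocket guess from square (603,154.3)+80:',603+80*np.cos(np.radians(1.8)),154.3-80*np.sin(np.radians(1.8)))
W=cloud(d)*1000;p=env.observe()['position'];k=W[(W[...,2]>p[2]*1000+3)&(W[...,2]<p[2]*1000+20)];I=d['img'].astype(int)[(W[...,2]>p[2]*1000+3)&(W[...,2]<p[2]*1000+20)]
q=k[(I.max(1)>150)].astype(np.float32);print(len(q),np.percentile(q,[1,99],axis=0).round(1),cv2.minAreaRect(q[:,:2].copy()))"
```

```text
row [-0.7667, 0.2512, 0.0026] [-0.0018, -0.0013, 0.1104] from [592.  377.5 129.1] t 22.13
row [-0.7667, 0.2512, 0.0026] [-0.0018, -0.0013, 0.1104] from [592.  377.5 129.1] t 22.13
long pocket guess from square (603,154.3)+80: 682.9605248292585 151.78713927374974
3772 [[584.4 339.6 141.6]
 [602.9 427.6 144.6]] ((590.5508422851562, 382.9055480957031), (22.122989654541016, 89.77952575683594), 3.3501648902893066)
```

View pics/w13.png

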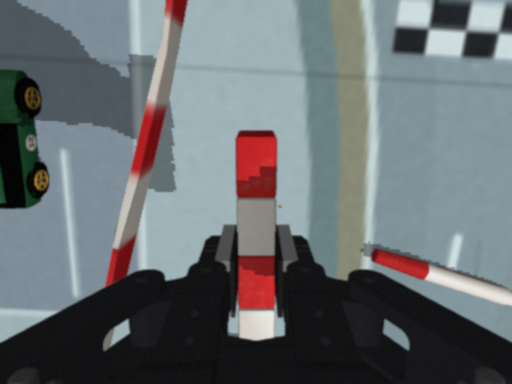

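The block is held mid-length with its ends clear. Carry it over the long pocket.

Request:
{"fn": "step_arm", "kwargs": {"targets": [[[-0.766,0.258,0],[0,0,0.11]],[[-0.766,0.258,0],[0,0,0.11]],[[-0.766,0.258,0],[0,0,0.11]],[[-0.766,0.258,0],[0,0,0.11]],[[-0.766,0.258,0],[0,0,0.11]],[[-0.766,0.258,0],[0,0,0.11]],[[-0.766,0.258,0],[0,0,0.11]],[[-0.766,0.258,0],[0,0,0.11]],[[-0.766,0.258,0],[0,0,0.11]]]}}

```text
time_s: 22.88
position: [0.6818, 0.1531, 0.1281]
tool_rot: [[0.031, 1.0, -0.003], [1.0, -0.031, 0.002], [0.002, -0.003, -1.0]]
ft_force: [-0.1, 0.7, 0.2]
grip_width: 0.015
gripper_force: 39.2
```

```bash
python3 -c "
from h import *
d=snap('top','t2');goal(682,152,20,88.2)
pocket(d,(160,217,140,162))
d2=snap('wrist','w14')
I=d2['img'];cv2.imwrite('pics/duo.png',np.hstack([cv2.resize(d['img'][120:200,140:260],(400,267)),cv2.resize(I,(356,267))])[:,:,::-1])"
```

```text
row [-0.0066, 0.0021, 0.3617] [-0.003, -0.0022, 0.002] from [681.7 153.8 128.5] t 22.93
pocket [687.1 158.1] [170.2  65.4] 89.5 mean [687.9 158.3] z 387.67604652190926
```

View pics/duo.png

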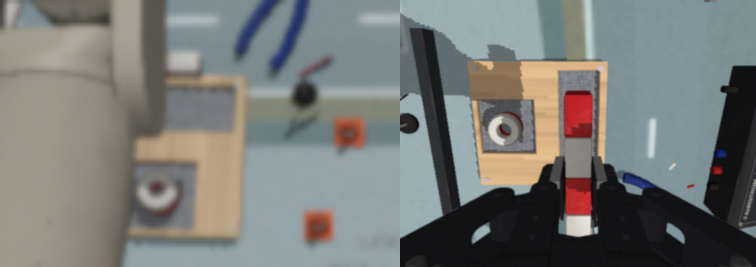

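The wrist view shows the block lined up with the long pocket, whose far end is visible. One numeric check of the pocket walls before I lower it.

```bash
python3 -c "
from h import *
d=load('w14');W=cloud(d)*1000;I=d['img'].astype(int)
g=(abs(W[...,2]-5.2)<2.2)&(I.max(2)-I.min(2)<28)&(W[...,0]>640)&(W[...,0]<720)&(W[...,1]>150)
p=W[g];print(len(p),np.percentile(p,[1,99],axis=0).round(1))"
```

```text
2412 [[662.2 151.3   3.6]
 [706.3 213.7   6.8]]
```

Request:
{"fn": "step_arm", "kwargs": {"targets": [[[-0.009,0.004,0.1],[0,0,0]],[[-0.009,0.004,0.2],[0,0,0]],[[-0.009,0.004,0.28],[0,0,0]],[[-0.009,0.004,0.32],[0,0,0]],[[-0.009,0.004,0.34],[0,0,0]],[[-0.009,0.004,0.355],[0,0,0]],[[-0.009,0.004,0.355],[0,0,0]],[[-0.009,0.004,0.355],[0,0,0]]]}}

```text
time_s: 23.65
position: [0.6842, 0.1503, 0.0245]
tool_rot: [[0.031, 1.0, 0.002], [1.0, -0.031, 0.002], [0.002, 0.002, -1.0]]
ft_force: [-0.2, -0.3, -0.1]
grip_width: 0.0149
gripper_force: 39.2
```

Request:
{"fn": "step_arm", "kwargs": {"targets": [[[0,0,0.01],[0,0,0]],[[0,0,0.02],[0,0,0]],[[0,0,0.026],[0,0,0]],[[0,0,0.026],[0,0,0]],[[0,0,0.026],[0,0,0]]]}}

```text
time_s: 24.07
position: [0.6839, 0.15, 0.0163]
tool_rot: [[0.031, 1.0, 0.001], [1.0, -0.031, 0.002], [0.002, 0.001, -1.0]]
ft_force: [-1.3, -0.2, 5.7]
grip_width: 0.0149
gripper_force: 39.8
```

Contact at the expected height, 16.3 mm. Release and rise.

Request:
{"fn": "step_arm", "kwargs": {"targets": [[[0,0,0],[0,0,0]],[[0,0,0],[0,0,0]],[[0,0,0],[0,0,0]],[[0,0,0],[0,0,0]]], "jaw": 32}}

```text
time_s: 24.4
position: [0.6836, 0.15, 0.0151]
tool_rot: [[0.031, 1.0, -0.0], [1.0, -0.031, 0.002], [0.002, -0.0, -1.0]]
ft_force: [-1.0, 0.1, -0.4]
grip_width: 0.0315
gripper_force: 0.0
```

Request:
{"fn": "step_arm", "kwargs": {"targets": [[[0,0,-0.1],[0,0,0]],[[0,0,-0.2],[0,0,0]],[[0,0,-0.35],[0,0,0]],[[-0.2,0,-0.5],[0,0,0]],[[-0.4,-0.1,-0.65],[0,0,0]],[[-0.5,-0.1,-0.7],[0,0,0]],[[-0.5,-0.1,-0.7],[0,0,0]],[[-0.5,-0.1,-0.7],[0,0,0]]]}}

```text
time_s: 25.07
position: [0.6487, -0.0027, 0.2283]
tool_rot: [[0.033, 0.999, 0.004], [0.999, -0.033, 0.0], [0.0, 0.004, -1.0]]
ft_force: [-0.5, 0.1, 0.5]
grip_width: 0.0319
gripper_force: 0.0
```

```bash
python3 -c "
from h import *
d=snap('wrist','w15');blobs(d,.018,.1,250)
d=snap('scene','s2');blobs(d,.018,.1,100)
I=d['img'];cv2.imwrite('pics/fin.png',np.hstack([cv2.resize(I[100:280,170:370],(400,360)),cv2.resize(load('w15')['img'],(400,360))])[:,:,::-1])"
```

```text
[0, 0, 37, 118, 2011] top 34.2 c [429.4 105.1] s [98.9  9.4] 67.0 circ [429.7 104.9] 49.5 [140.  96.  93.]
[107, 0, 44, 281, 3691] top 23.1 c [523.3   7.1] s [286.3  14. ] 89.2 circ [523.    7.1] 143.2 [67. 64. 65.]
[182, 0, 35, 12, 304] top 29.3 c [603.9 142. ] s [ 8.4 29.6] 88.9 circ [604.  146.2] 14.8 [189. 184. 177.]
[278, 0, 19, 52, 922] top 29.7 c [684.1 122.1] s [43.2 15.9] 89.1 circ [683.5 122.4] 22.3 [204. 139. 135.]
[437, 0, 75, 110, 6931] top 52.7 c [855.3  89. ] s [89.3 31.6] 84.8 circ [853.4  89.3] 46.0 [44. 43. 45.]
[57, 169, 38, 64, 1415] top 27.9 c [459.4 -40.5] s [25. 67.] 1.6 circ [459.2 -40.5] 34.8 [33. 33. 34.]
[427, 200, 85, 132, 4704] top 38.7 c [ 880.9 -137.5] s [ 87.2 153.2] 7.6 circ [ 882.  -137.6] 86.8 [22. 39. 59.]
[249, 270, 61, 69, 2759] top 77.7 c [ 671.9 -156.5] s [41.6 30.4] 7.2 circ [ 672.3 -157.8] 24.8 [48. 47. 46.]
[202, 300, 28, 34, 639] top 41.4 c [ 599.9 -179.9] s [29.3 28.9] 85.9 circ [ 598.3 -181.4] 17.0 [142.  49.  48.]
table z 2.3082162534309583
[103, 68, 14, 15, 103] top 37.5 c [476.5 807.6] s [62.5 35. ] 50.1 circ [466.5 815.8] 31.4 [108.  
[... 2194 characters left out ...]
 276, 30, 28, 207] top 35.7 c [-120.4   39.4] s [80.7 10.8] 15.1 circ [-120.8   41.2] 40.5 [114.  75.  73.]
[332, 288, 21, 22, 362] top 49.3 c [ 525.9 -454.1] s [43.3 41.1] 11.3 circ [ 526.4 -454.1] 23.0 [134.  49.  48.]
[382, 296, 102, 88, 596] top 74.2 c [ 612.2 -659.3] s [349.9   6.4] 0.7 circ [ 612.2 -659.4] 175.0 [120.  90.  89.]
[314, 314, 33, 23, 208] top 98.0 c [ 425.2 -507.9] s [13.9 74.7] 21.2 circ [ 425.3 -507.9] 37.8 [119. 128. 134.]
[377, 336, 17, 22, 265] top 74.2 c [ 517.  -603.7] s [10.3 11.7] 37.2 circ [ 516.8 -603. ] 6.8 [122. 109. 102.]
[246, 350, 56, 34, 690] top 94.2 c [ 266.1 -508.9] s [  3.2 129.3] 21.5 circ [ 266.7 -508.6] 64.7 [37. 41. 45.]
table z 1.0963838991215746
```

View pics/fin.png

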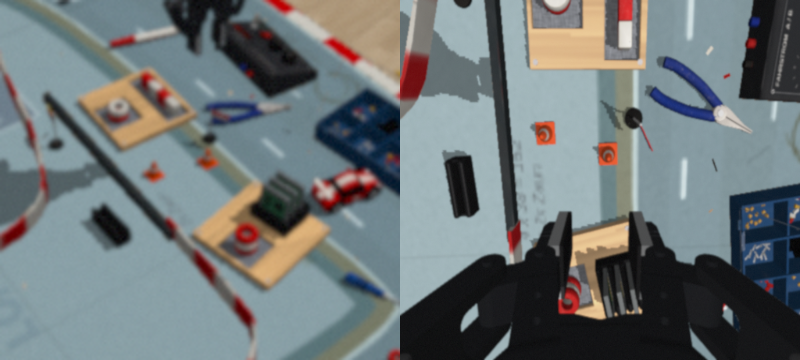

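Both kits are complete. The block top reads 29.7 mm (29 expected) and the two-tyre stack 29.3. All three cards stand level in the rack, everything is released, and the gripper is high and clear.

```bash
python3 -c "
from rig import close_job
print(close_job())"
```

```text
the job is handed in; nothing more can be done
None
```

Both kits are made up, pit kit first: the middle-sized three-tyre stack, card, two-tyre stack and guard block all measured seated and upright, everything was released, and the job was handed in at about 25 s of the 96 s allowed; no verdict came back.

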